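# Hold an open sample cell in the photometer beam

## Task

Pull the drawer of the small cabinet open by its bar handle and take out the open sample cell (leave the one with the stopper in its pocket). Touch the cell only on its two frosted faces, never on the clear windows, and without bumping the photometer with it hold it upright between the two lenses, midway, so that the beam passes squarely in at one clear window and out at the other, across the middle of their width and through the lower half of the cell. Finish while holding it there, still and clear of everything but the fingers; leave the beaker, the vial and the marker pen on the table alone.

Things in the scene. Friction and masses are not known exactly. Their poses are not given: they have to be found in the camera images.
- cabinet: low grey one-drawer bench cabinet, fixed; 170 mm deep, 180 wide, 84 high. Origin: on the table at the bottom centre of the front of its shell; x points into the cabinet (the drawer front faces -x), y along the front, z up. It and the photometer may stand either way round (one left, one right)
- drawer (a joint): the cabinet's drawer: 0 closed (as it starts), grows as it is pulled out along the cabinet's -x, stop at 0.14 m; slides stiffly (about 1.5 N) and stays where left. Its front is 12 mm thick, 76 mm high, top edge 81 mm above the table; its sides are 45 mm high. At 0.12 m the cells stand 60 mm in front of the shell, free from above
- handle: the drawer's horizontal steel bar handle, 100 mm long along the cabinet's y, a round bar of about 10 mm standing 35 mm off the drawer front (bar centre); for the point to grip see point handle_grip
- handle_grip (a point): middle of the handle's bar, 54 mm above the table, 47 mm in front of the cabinet shell when closed; axes as the cabinet's. From above, one finger goes between bar and drawer front (30 mm free)
- rack (a point): centre of the top of the grey two-pocket cell rack fixed in the drawer, 28 mm above the table, 60 mm behind the cabinet shell's front when the drawer is closed; axes as the cabinet's. The two pockets lie 36 mm to either side along y and are 14 mm deep, 1.5 mm loose all round
- cell: open sample cell (large cuvette, no stopper, about 40 g): 24 mm across its two frosted faces (+x and -x, each 36 mm wide), 36 mm along the light path between its clear windows (+y and -y), 50 mm tall. Origin: centre of its underside, z up, axes as the cabinet's at the start; stands in one of the pockets, underside 14 mm above the table, 36 mm of it above the rack
- cell_windows: the cell's two clear windows, its +y and -y faces (clear width 19 mm between the frosted walls); fixed in the cell, same origin and axes as the cell. Not to be touched by the fingers
- capped_cell: a second cell of the same size and stance in the other pocket, closed by a flat white stopper 7 mm higher than the rim; stays where it is. Origin at the centre of its underside
- photometer: open-bench photometer, fixed: aluminium base 110 x 240 mm (long along its y), top 12 mm above the table; grey lamp and detector heads, 56 mm wide, 112 mm high, at its +y and -y ends; their black lens barrels (38 mm across) face each other along y, 118 mm apart. Origin: bottom centre of the base, z up
- beam (a point): the middle of the light beam: midway between the two lenses on their common axis, 85 mm above the table; its y axis runs along the beam, z up
- beaker: glass beaker, 66 mm across, 80 mm high, loose bystander; origin at the centre of its underside
- vial: glass vial with white lid, 23 mm across, 59 mm high, loose bystander; origin at the centre of its underside
- marker: black marker pen, 135 mm long, 15 mm thick, lying on the table, loose bystander; origin under its centre

How it is judged:
On the way, in this order (a step that is already met when the one before it is completed fails the run):
1. the drawer is pulled at least 90 mm open with the fingers on its handle (contact force between the fingers and handle above 0.5 N and value of joint drawer above 0.09 m), for 0.05 s.
2. the open cell is lifted clear of the drawer in the fingers (contact force between the fingers and cell above 0.5 N and z of cell in the frame of rack above 0.02 m and contact force between cell and cabinet below 0.2 N), for 0.1 s.
At the end, for the whole second after the job is handed in: fingers hold the open cell by its frosted faces, at rest, touching nothing else; beam within 6 mm of the windows' middle, 20 mm of midway, 3 to 27 mm above the cell's underside; cell within 0.14 rad of the beam line and of upright; stoppered cell in its pocket (contact force between the fingers and cell above 0.5 N and contact force between the fingers and cell_windows below 0.5 N and contact force between cell and photometer below 0.2 N and contact force between cell and cabinet below 0.2 N and x of beam in the frame of cell between -0.006 and 0.006 m and y of beam in the frame of cell between -0.02 and 0.02 m and z of beam in the frame of cell between 0.003 and 0.027 m and angle between the y axis of cell and the y axis of beam, either way round below 0.14 rad and angle between cell's own z axis and vertical below 0.14 rad and linear speed of cell below 0.02 m/s and angle between capped_cell's own z axis and vertical below 0.2 rad and z of capped_cell in the frame of rack below -0.006 m); the arm keeps its last pose, push and grip.
It fails at once if the fingers touch the clear windows (contact force between the fingers and cell_windows above 1 N).
It fails at once if the cell bumps the photometer (contact force between cell and photometer above 1 N).
It fails at once if the stoppered cell is lifted out or tipped (z of capped_cell in the frame of rack above 0 m or angle between capped_cell's own z axis and vertical above 0.35 rad).
It fails at once if a bystander is moved (distance of any of beaker, vial, marker from where it was at the start of the episode above 0.03 m).
It also fails if it takes over 54 s, if anything falls off the work surface, if the arm or the gripper's body presses on something with over 40 N, if the wrist force passes 120 N, or if a joint passes its speed limit or range.

## Robot

A 6-joint arm with a two-finger parallel gripper is mounted at the origin on a cart in front of the work surface, level with it; the furniture and walls round the work are solid. World frame = base frame: x ahead of the robot, y to its left, z up, the work surface at z = 0. Lengths are in m, angles in rad, forces in N, time in s.
With the tool pointing down it reaches from about 0.35 to 0.775 m from the base axis. Payload 7.3 kg.
Tool frame: the origin (TCP) lies on the mounting face of the last link; the fingertips stand 178 mm ahead of it and the grasp point (between the pads) lies hold_point_z ahead of it (hold_point_z is the distance from the TCP to the grasp point, in m); x points along the fingers, y is the direction in which the jaws open and shut, and the axes are right-handed (so a half turn about x gives the same grasp; the last joint's range is limited). The gripper opens to 92 mm and grips with 3 to 60 N. Pads are 19 mm wide; open, the fingers measure 130 mm over their backs; the gripper's body (75 mm by 190 mm) begins 47 mm behind the grasp point.
Start: joints at [1.125, 0.342, 1.524, -0, 1.275, -0.146], TCP at [0.155, 0.502, 0.405] pointing down, gripper open.
Joint ranges: [-2.53, 2.53], [-0.77, 2.02], [0.04, 2.7], [-1, 4.14], [0.28, 2.66], [-3.11, 3.11]. Speed limits (rad/s): [2.57, 2.57, 3.14, 3.14, 3.14, 3.14].

## Interface

Orientations are given as [roll, pitch, yaw] about the fixed x, y, z axes, in that order (R = Rz(yaw) Ry(pitch) Rx(roll)).
In Python, from cell import * gives the robot as it stands.
- The arm moves only by the shell command python3 -m jog 'ROWS' [FORCE]. ROWS is JSON, a list of rows, each an object with "delta_pos": the shift along the world's x, y, z in units of 50 mm (1.0 is 50 mm), a list of three; "twist": the turn, a rotation vector about the world's x, y, z in units of 6 degrees (1.0 is 6 degrees), a list of three; "fingers": the finger opening in mm, from 0 to 91.8. In form: [{"delta_pos": [x, y, z], "twist": [wx, wy, wz], "fingers": fingers}, ...]. A call has 1 to 8 rows; each row shifts and turns the commanded pose from where the row before left it; what a row does not reach is not made up. A row lasts 1/10 s, in which the tool goes at most 50 mm and 8.59 degrees, less where a joint would pass 70% of its speed; a pose out of reach is approached as far as the arm can. A call is refused whole if a number of a shift passes 1 or a number of a turn 1, either way. A call with a gripper value outside its range is refused whole. The fingers move at their own pace and stop on an object; FORCE is the grip in N (left out, the last holds). Time passes only in rows, so rows that do not move let the fingers close. It gives the time, the measured TCP pose, the force and the opening at its end, in the units of the state.
- observe(): the state, without advancing time (a new reading comes with each control period).
- read_camera(name): name is "scene" or "side" or "wrist"; returns a dict with "color" (400x640x3 uint8, red, green, blue), "fov_y" (degrees; the focal length in pixels is half the picture's height over the tangent of half this angle, whatever the lens; pixels are square), "cx", "cy" (the principal point, pixels), "extrinsics" (4x4, takes a point from camera to world coordinates); the wrist camera has in their place "mount" (4x4, takes a point from camera to tool coordinates, whose origin is the TCP and whose axes are the tool frame's). Camera axes: x right, y down, z forward; pixel columns grow to the right and rows downward; lengths in m; the calibration is good to about 2 mm. A picture is of the moment at which its call begins: read the wrist's pose just before it. There is no depth.
- hand_in(): hands the job in, once; it reports no verdict.
The state is a dict: "time": time; "qpos": joint angles; "qvel": joint speeds; "joint_efforts": joint torques, N m; "tool_pos": TCP position; "tool_rot": TCP orientation; "contact_force": force on the tool from outside, world axes, zero at the start; "torque": the same for the moment, N m; "opening": finger opening in m.
Only numpy, scipy, OpenCV 4.12 (cv2) and the standard library are available. Lean on these libraries where they do the work, as an engineer would, in place of code of your own. Each camera call takes 0.05 s, during which the arm holds its last target.

## Working session

There is one attempt and no reset: what is moved stays moved. The work goes in short steps, Python scripts to look and compute and a shell command to move; the robot and the scene stay as the last step left them, time stands still between calls to the robot, and variables do not carry over. Pictures are saved under pics/ and viewed, and the job is handed in when it is done.

```bash
ls; mkdir -p pics
cat > h.py <<'E'
from cell import *
import numpy as np, cv2
from scipy.spatial.transform import Rotation as R
def snap(name,fn):
    s=observe(); d=read_camera(name); cv2.imwrite('pics/'+fn+'.png',d['color'][:,:,::-1])
    if 'mount' in d:
        T=np.eye(4);T[:3,:3]=R.from_euler('xyz',s['tool_rot']).as_matrix();T[:3,3]=s['tool_pos'];E=T@np.array(d['mount'])
    else: E=np.array(d['extrinsics'])
    f=200/np.tan(np.radians(d['fov_y'])/2)
    np.savez('pics/'+fn+'.npz',E=E,f=f,cx=d['cx'],cy=d['cy'],color=d['color'])
    return d
def ray(fn,u,v):
    z=np.load('pics/'+fn+'.npz');E=z['E']
    r=E[:3,:3]@np.array([(u-z['cx'])/z['f'],(v-z['cy'])/z['f'],1.]);return E[:3,3],r/np.linalg.norm(r)
def onz(fn,u,v,h):
    o,r=ray(fn,u,v);return o+r*(h-o[2])/r[2]
def proj(fn,p):
    z=np.load('pics/'+fn+'.npz');E=z['E'];c=np.linalg.inv(E)@np.append(p,1.)
    return np.array([z['cx']+z['f']*c[0]/c[2],z['cy']+z['f']*c[1]/c[2]])
E
python3 - <<'E'
from h import *
print(observe(), )
for n in ['scene','side','wrist']:
    d=snap(n,n+'0'); z=np.load(f'pics/{n}0.npz'); print(n,z['E'].round(3).tolist(),z['f'],z['cx'],z['cy'])
import cell; print([k for k in dir(cell) if not k.startswith('_')])
try: print(hold_point_z)
except Exception as e: print(e)
E
```

```text
pics
{'time': 0.0, 'qpos': array([ 1.12497902e+00,  3.42717971e-01,  1.52504366e+00,  4.34039754e-06,
        1.27538978e+00, -1.46011817e-01]), 'qvel': array([ 0.00089498,  0.0010711 , -0.00044282,  0.00135161, -0.00102575,
       -0.00177949]), 'joint_efforts': array([-4.63854904e-04, -4.31241095e+01, -2.44217652e+01,  7.18839490e-02,
        5.60309656e-02, -6.01935858e-05]), 'tool_pos': array([0.15497247, 0.50145662, 0.40403792]), 'tool_rot': array([-1.71947078,  1.56923756, -2.01927754]), 'contact_force': array([-0.62452326,  0.20895793,  0.4253529 ]), 'torque': array([ 0.01400616, -0.03537035,  0.00171341]), 'opening': 0.092129564580844}
scene [[0.71, -0.366, 0.601, -0.141], [-0.704, -0.368, 0.608, -0.71], [-0.001, -0.855, -0.519, 0.691], [0.0, 0.0, 0.0, 1.0]] 426.47462543609817 320.13260960565646 197.60221303398433
side [[0.991, -0.057, 0.118, 0.416], [-0.13, -0.555, 0.822, -0.963], [0.019, -0.83, -0.557, 0.734], [0.0, 0.0, 0.0, 1.0]] 412.9108070419601 318.76897852171084 199.88189613342485
wrist [[0.295, 0.92, 0.26, 0.083], [0.956, -0.283, -0.083, 0.522], [-0.003, 0.273, -0.962, 0.385], [0.0, 0.0, 0.0, 1.0]] 311.6901917590856 319.8673374718514 198.3196907668472
['IKError', 'hand_in', 'hold_point_z', 'observe', 'read_camera']
0.1592
```

View pics/scene0.png

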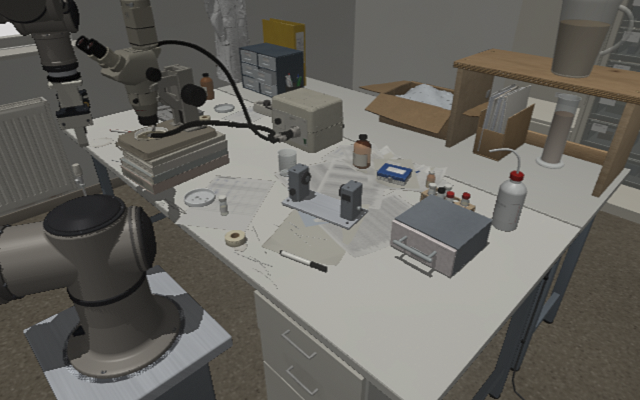

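View pics/side0.png

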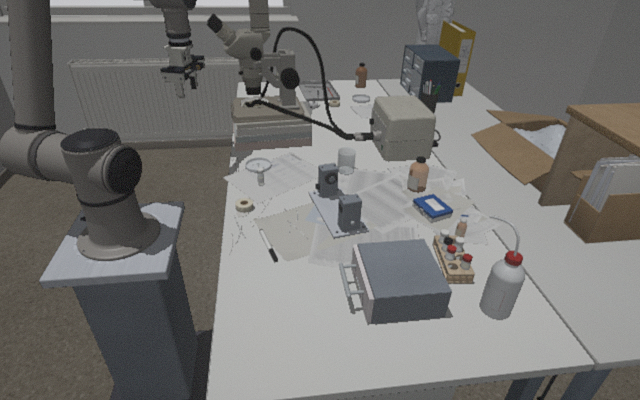

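View pics/wrist0.png

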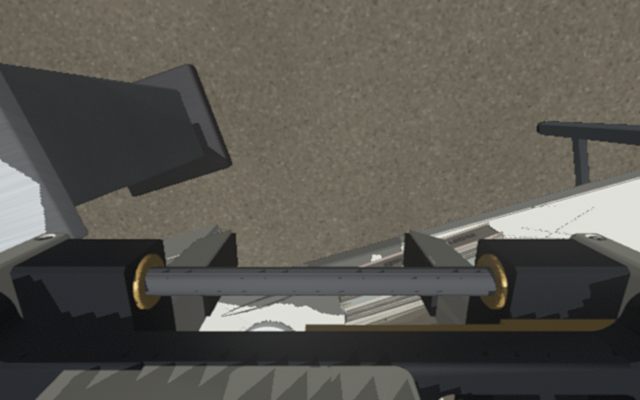

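The scene shows the cabinet at about (440,230) in scene and (400,280) in side, with its handle to the left. The photometer is at (325,195) in scene and (340,200) in side. The beaker, vial and marker lie to the left of those. I'll zoom in for corners.

Run:
```python
import cv2
a=cv2.imread('pics/side0.png')[140:330,225:475]; cv2.imwrite('pics/side0z.png',cv2.resize(a,None,fx=3.2,fy=3.2,interpolation=cv2.INTER_CUBIC)[:600])
a=cv2.imread('pics/scene0.png')[130:280,180:500]; cv2.imwrite('pics/scene0z.png',cv2.resize(a,None,fx=2.5,fy=2.5,interpolation=cv2.INTER_CUBIC)[:600])
```

```text
(no output)
```

View pics/side0z.png

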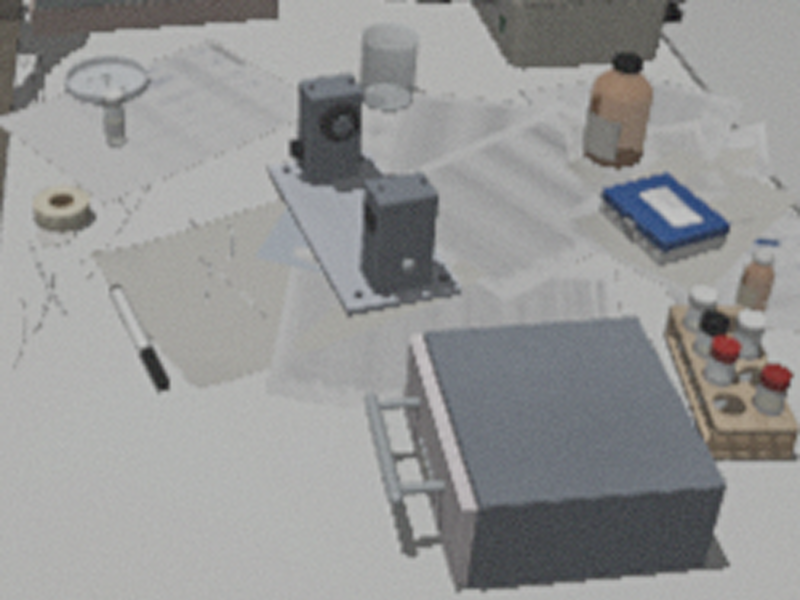

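View pics/scene0z.png

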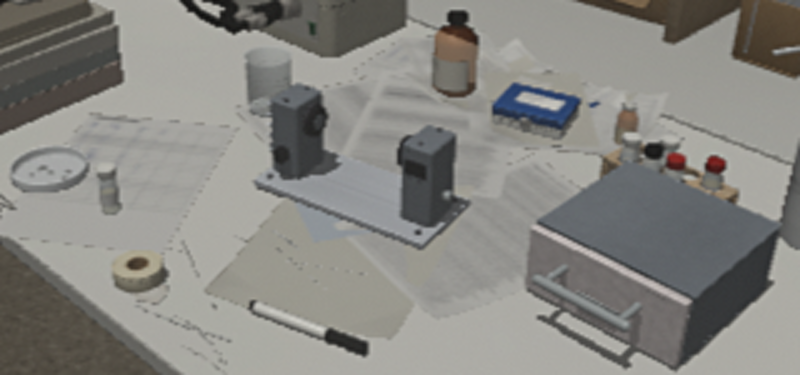

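Run:
```python
from h import *
S=lambda X,Y,h:onz('side0',225+X/3.2,140+Y/3.2,h).round(4)
C=lambda X,Y,h:onz('scene0',180+X/2.5,130+Y/2.5,h).round(4)
print('side cab'); 
for p in [(428,332),(638,319),(722,487),(480,508)]: print(S(*p,.084))
print('drawer front top', S(412,335,.081),S(462,508,.081))
print('bar ends',S(371,397,.054),S(394,499,.054))
print('scene cab')
for p in [(632,165),(778,228),(690,303),(540,222)]: print(C(*p,.084))
print('bar ends',C(536,281,.054),C(628,323,.054))
print('base side')
for p in [(268,166),(349,311),(459,291)]: print(S(*p,.012))
print('base scene')
for p in [(255,182),(420,243),(470,203)]: print(C(*p,.012))
print('heads top side', [S(*p,.112) for p in [(300,84),(355,76),(362,93),(363,182),(435,181),(420,172)]])
print('heads top scene', [C(*p,.112) for p in [(271,96),(298,85),(323,92),(297,103),(405,137),(430,125),(456,131),(431,143)]])
print('marker',S(115,290,.007),S(165,385,.007),C(250,305,.007),C(367,350,.007))
print('vial',S(115,143,0),C(110,210,0),'beaker',S(388,100,0),C(267,108,0))
```

```text
side cab
[ 0.6263 -0.2048  0.084 ]
[ 0.7926 -0.2069  0.084 ]
[ 0.7885 -0.3835  0.084 ]
[ 0.6228 -0.3834  0.084 ]
drawer front top [ 0.6143 -0.2034  0.081 ] [ 0.612  -0.3794  0.081 ]
bar ends [ 0.5774 -0.2395  0.054 ] [ 0.5754 -0.342   0.054 ]
scene cab
[ 0.7882 -0.2116  0.084 ]
[ 0.7861 -0.3826  0.084 ]
[ 0.6155 -0.3827  0.084 ]
[ 0.6253 -0.2076  0.084 ]
bar ends [ 0.5767 -0.2423  0.054 ] [ 0.5854 -0.3414  0.054 ]
base side
[0.543  0.1515 0.012 ]
[ 0.5873 -0.0858  0.012 ]
[ 0.6888 -0.0685  0.012 ]
base scene
[0.5428 0.1455 0.012 ]
[ 0.5892 -0.0798  0.012 ]
[ 0.6905 -0.0667  0.012 ]
heads top side [array([0.572 , 0.1389, 0.112 ]), array([0.6273, 0.1495, 0.112 ]), array([0.6285, 0.1159, 0.112 ]), array([ 0.6035, -0.036 ,  0.112 ]), array([ 0.6654, -0.0407,  0.112 ]), array([ 0.6554, -0.0255,  0.112 ])]
heads top scene [array([0.58  , 0.1528, 0.112 ]), array([0.622 , 0.1516, 0.112 ]), array([0.6306, 0.117 , 0.112 ]), array([0.5898, 0.118 , 0.112 ]), array([ 0.6199, -0.0254,  0.112 ]), array([ 0.6599, -0.0267,  0.112 ]), array([ 0.6701, -0.0562,  0.112 ]), array([ 0.6303, -0.0544,  0.112 ])]
marker [ 0.3869 -0.0286  0.007 ] [ 0.4251 -0.1574  0.007 ] [ 0.3899 -0.0262  0.007 ] [ 0.4253 -0.1591  0.007 ]
vial [0.3902 0.2304 0.    ] [0.3937 0.2332 0.    ] beaker [0.693  0.2917 0.    ] [0.692  0.2964 0.    ]
```

```bash
cat >> h.py <<'E'
def tool():
    s=observe();M=R.from_euler('xyz',s['tool_rot']).as_matrix();p=np.array(s['tool_pos'])
    print('t',round(s['time'],2),'tcp',p.round(4),'grasp',(p+M[:,0]*hold_point_z).round(4),'x',M[:,0].round(3),'yaxis deg',np.degrees(np.arctan2(M[1,1],M[0,1])).round(2),'open',round(s['opening'],4),'F',np.round(s['contact_force'],2),'q',np.round(s['qpos'],2))
    return p,M
E
python3 -c "
from h import *
tool()"
```

```text
t 0.15 tcp [0.155  0.5015 0.4042] grasp [0.1549 0.5013 0.245 ] x [-0.001 -0.001 -1.   ] yaxis deg 72.82 open 0.0919 F [-0.47 -0.33 -0.74] q [ 1.12  0.34  1.52  0.    1.28 -0.15]
```

```bash
python3 -m jog '[{"delta_pos":[0.8,-0.9,0],"twist":[0,0,-1],"fingers":60},{"delta_pos":[0.8,-0.9,0],"twist":[0,0,-1],"fingers":60},{"delta_pos":[0.8,-0.9,0],"twist":[0,0,-1],"fingers":60},{"delta_pos":[0.8,-0.9,0],"twist":[0,0,-1],"fingers":60},{"delta_pos":[0.8,-0.9,0],"twist":[0,0,-1],"fingers":60},{"delta_pos":[0.8,-0.9,0],"twist":[0,0,-1],"fingers":60},{"delta_pos":[0.8,-0.9,0],"twist":[0,0,-1],"fingers":60},{"delta_pos":[0,0,0],"twist":[0,0,-1],"fingers":60}]'
python3 -m jog '[{"delta_pos":[0,0,0],"twist":[0,0,0],"fingers":60},{"delta_pos":[0,0,0],"twist":[0,0,0],"fingers":60}]'
python3 -c "
from h import *
tool();snap('wrist','w1');tool()"
```

```text
time: 0.95
tool_pos: [0.3909, 0.236, 0.4045]
tool_rot: [0.34, 1.569, -0.809]
contact_force: [-1.0, 0.4, -0.6]
opening: 0.0599
time: 1.15
tool_pos: [0.3872, 0.2402, 0.4046]
tool_rot: [-2.008, 1.57, 3.14]
contact_force: [-0.4, -0.2, 0.1]
opening: 0.06
t 1.15 tcp [0.3872 0.2402 0.4046] grasp [0.3872 0.2402 0.2454] x [-0.001  0.    -1.   ] yaxis deg 24.99 open 0.06 F [-0.45 -0.23  0.14] q [ 0.39  0.22  1.7   0.    1.22 -0.05]
t 1.2 tcp [0.387  0.2405 0.4046] grasp [0.3869 0.2405 0.2454] x [-0.  0. -1.] yaxis deg 25.03 open 0.0601 F [-1.16  0.2   0.17] q [ 0.39  0.22  1.7   0.    1.22 -0.05]
```

View pics/w1.png

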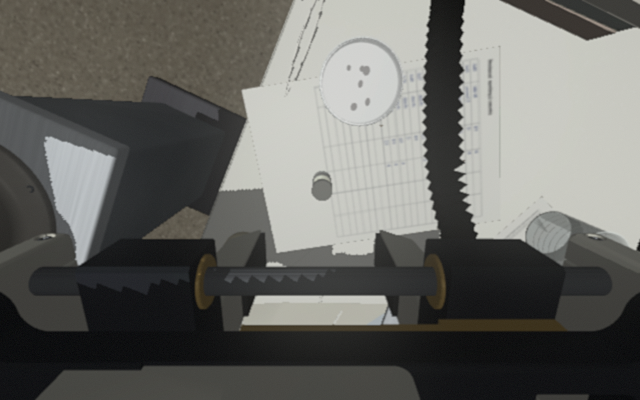

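```bash
python3 -m jog '[{"delta_pos":[0.4,-0.9,0],"twist":[0,0,-0.75],"fingers":24},{"delta_pos":[0.4,-0.9,0],"twist":[0,0,-0.75],"fingers":24},{"delta_pos":[0.4,-0.9,0],"twist":[0,0,-0.75],"fingers":24},{"delta_pos":[0.4,-0.9,0],"twist":[0,0,-0.75],"fingers":24},{"delta_pos":[0.4,-0.9,0],"twist":[0,0,-0.75],"fingers":24},{"delta_pos":[0.4,-0.9,0],"twist":[0,0,-0.6],"fingers":24},{"delta_pos":[0.4,-0.9,0],"twist":[0,0,0],"fingers":24},{"delta_pos":[0.4,-0.9,0],"twist":[0,0,0],"fingers":24}]'
python3 -m jog '[{"delta_pos":[0.4,-0.4,0],"twist":[0,0,0],"fingers":20},{"delta_pos":[0,0,0],"twist":[0,0,0],"fingers":20},{"delta_pos":[0,0,0],"twist":[0,0,0],"fingers":20},{"delta_pos":[0,0,0],"twist":[0,0,0],"fingers":20}]'
python3 -c "
from h import *
tool();snap('wrist','w2');tool()"
```

```text
time: 2.0
tool_pos: [0.5482, -0.1203, 0.4048]
tool_rot: [2.31, 1.571, 0.721]
contact_force: [0.7, 0.3, 0.6]
opening: 0.0239
time: 2.4
tool_pos: [0.5672, -0.1382, 0.4047]
tool_rot: [-2.261, 1.57, 2.432]
contact_force: [-0.3, 0.3, 1.2]
opening: 0.0202
t 2.4 tcp [ 0.5672 -0.1382  0.4047] grasp [ 0.5671 -0.1381  0.2455] x [-0.001  0.001 -1.   ] yaxis deg -1.1 open 0.0202 F [-0.28  0.28  1.24] q [-0.37  0.45  1.36  0.    1.34 -0.35]
t 2.45 tcp [ 0.5672 -0.1382  0.405 ] grasp [ 0.5672 -0.1382  0.2458] x [-0.  0. -1.] yaxis deg -1.11 open 0.0201 F [-0.47 -0.14  0.18] q [-0.37  0.45  1.36  0.    1.34 -0.35]
```

View pics/w2.png

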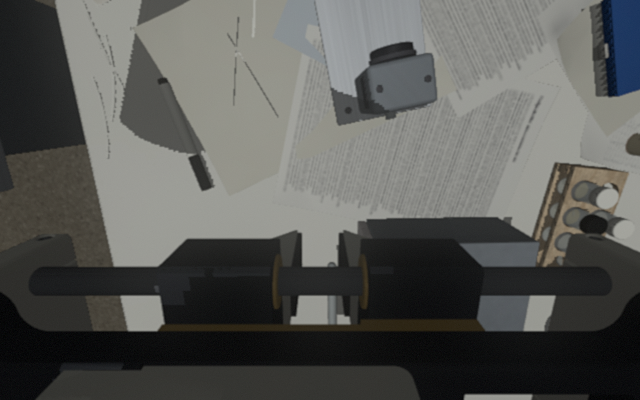

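Run:
```python
from h import *
print('bar',onz('w2',331.5,265,.054),onz('w2',332,318,.054))
print('cab corner',onz('w2',367,219,.084))
print('proj bar',proj('w2',[.577,-.25,.054]))
print('base corner fr',onz('w2',337,125,.012))
import cv2
a=cv2.imread('pics/w2.png');cv2.imwrite('pics/w2z.png',np.hstack([cv2.resize(a[0:140,300:460],None,fx=4,fy=4,interpolation=cv2.INTER_CUBIC)]))
cv2.imwrite('pics/w2y.png',cv2.resize(a[200:340,250:450],None,fx=4,fy=4,interpolation=cv2.INTER_CUBIC))
```

```text
bar [ 0.57752941 -0.24146564  0.054     ] [ 0.57753219 -0.31422719  0.054     ]
cab corner [ 0.61338047 -0.17406688  0.084     ]
proj bar [331.11387597 271.51983885]
base corner fr [ 0.58677913 -0.08308968  0.012     ]
```

View pics/w2z.png

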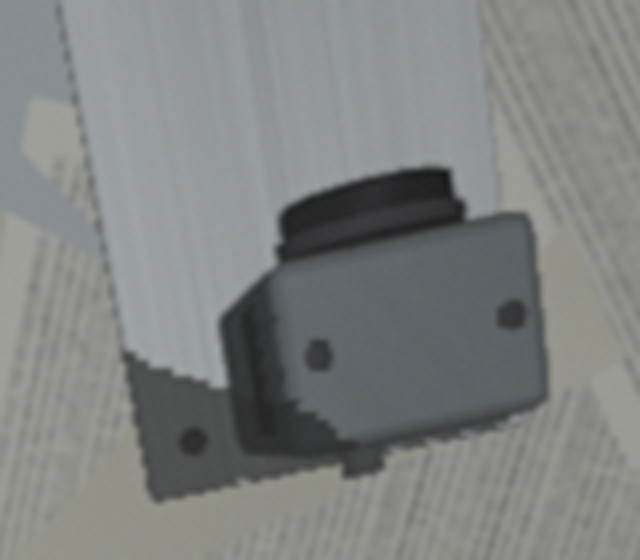

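View pics/w2y.png

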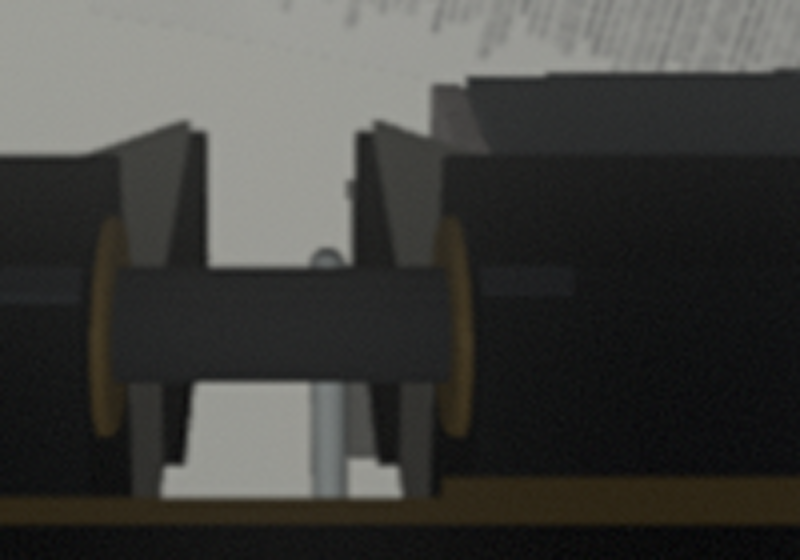

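```bash
python3 -m jog '[{"delta_pos":[0.05,-0.76,0],"twist":[0,0,0],"fingers":20},{"delta_pos":[0.05,-0.76,0],"twist":[0,0,0],"fingers":20},{"delta_pos":[0.05,-0.76,0],"twist":[0,0,0],"fingers":20},{"delta_pos":[0.05,-0.76,0],"twist":[0,0,0],"fingers":20},{"delta_pos":[0,0,-0.6],"twist":[0,0,0],"fingers":20},{"delta_pos":[0,0,-0.8],"twist":[0,0,0],"fingers":20},{"delta_pos":[0,0,0],"twist":[0,0,0],"fingers":20},{"delta_pos":[0,0,0],"twist":[0,0,0],"fingers":20}]'
python3 -c "
from h import *
tool();snap('wrist','w3');snap('side','s3')
print(onz('w2',316.25,2.5,.012),onz('w2',338.75,125,.012))
import cv2
a=cv2.imread('pics/w3.png')[0:400,120:520];b=cv2.imread('pics/s3.png')[150:350,250:450]
cv2.imwrite('pics/w3z.png',np.hstack([a,cv2.resize(b,None,fx=2,fy=2)]))"
```

```text
time: 3.25
tool_pos: [0.5778, -0.291, 0.3355]
tool_rot: [-2.224, 1.57, 2.468]
contact_force: [1.0, 0.5, 0.8]
opening: 0.0201
t 3.25 tcp [ 0.5778 -0.291   0.3355] grasp [ 0.5777 -0.2909  0.1763] x [-0.001  0.    -1.   ] yaxis deg -1.19 open 0.0201 F [0.95 0.55 0.78] q [-0.58  0.62  1.26  0.    1.26 -0.56]
[0.56533132 0.04339582 0.012     ] [ 0.58882035 -0.0831278   0.012     ]
```

View pics/w3z.png

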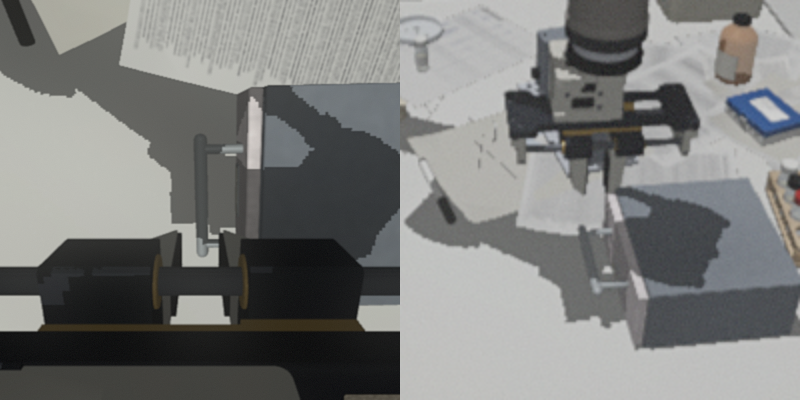

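```bash
python3 -c "
from h import *
for v in (137,150,190,243,254): print(v,onz('w3',321,v,.054))
for y in (-.24,-.29,-.34): print(y,proj('w3',[.577,y,.054]))
print('grasp',proj('w3',[.5777,-.291,.1763]),proj('w3',[.5777,-.291,.15]))
print('shell corner',onz('w3',120+265,87,.084), 'front', onz('w3',120+248,88,.081),onz('w3',120+247,200,.081))
"
```

```text
137 [ 0.57831804 -0.24013774  0.054     ]
150 [ 0.57811334 -0.2508463   0.054     ]
190 [ 0.57745327 -0.28537759  0.054     ]
243 [ 0.57650128 -0.33518028  0.054     ]
254 [ 0.57629154 -0.3461528   0.054     ]
-0.24 [319.40391867 136.86342896]
-0.29 [320.58120824 195.1512573 ]
-0.34 [321.64557951 247.84847895]
grasp [322.50383953 262.30943146] [322.1463256  240.79224103]
shell corner [ 0.62386476 -0.20398201  0.084     ] front [ 0.61238476 -0.20422501  0.081     ] [ 0.61343816 -0.28728876  0.081     ]
```

```bash
python3 -m jog '[{"delta_pos":[0,0,-0.6],"twist":[0,0,0],"fingers":20},{"delta_pos":[0,0,-0.7],"twist":[0,0,0],"fingers":20},{"delta_pos":[0,0,-0.4],"twist":[0,0,0],"fingers":20},{"delta_pos":[0,0,-0.4],"twist":[0,0,0],"fingers":20},{"delta_pos":[0,0,-0.34],"twist":[0,0,0],"fingers":20},{"delta_pos":[0,0,0],"twist":[0,0,0],"fingers":20}]'
python3 -c "
from h import *
tool();snap('wrist','w4')"
python3 -m jog '[{"delta_pos":[0,0,0],"twist":[0,0,0],"fingers":4},{"delta_pos":[0,0,0],"twist":[0,0,0],"fingers":4},{"delta_pos":[0,0,0],"twist":[0,0,0],"fingers":4}]' 15
python3 -c "
from h import *
tool()"
```

```text
time: 3.95
tool_pos: [0.5777, -0.2916, 0.2125]
tool_rot: [-2.181, 1.57, 2.51]
contact_force: [0.2, -0.4, 0.1]
opening: 0.02
t 3.95 tcp [ 0.5777 -0.2916  0.2125] grasp [ 0.5775 -0.2915  0.0533] x [-0.001  0.001 -1.   ] yaxis deg -1.24 open 0.02 F [ 0.21 -0.37  0.09] q [-0.59  0.75  1.38  0.    1.01 -0.56]
time: 4.3
tool_pos: [0.5781, -0.2922, 0.2149]
tool_rot: [1.047, 1.567, -0.546]
contact_force: [-0.3, 1.1, 7.7]
opening: 0.0105
t 4.3 tcp [ 0.5781 -0.2922  0.2149] grasp [ 0.5787 -0.2925  0.0557] x [ 0.003 -0.002 -1.   ] yaxis deg -1.26 open 0.0105 F [-0.29  1.1   7.66] q [-0.59  0.75  1.38  0.    1.01 -0.56]
```

View pics/w4.png

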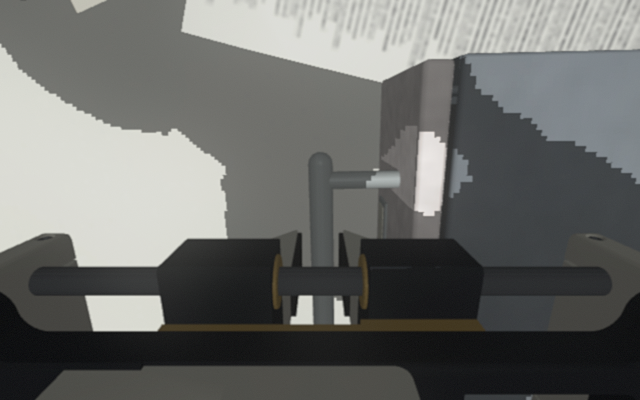

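```bash
python3 -m jog '[{"delta_pos":[-0.2,0,0.03],"twist":[0,0,0],"fingers":4},{"delta_pos":[-0.4,0.01,0],"twist":[0,0,0],"fingers":4},{"delta_pos":[-0.4,0.01,0],"twist":[0,0,0],"fingers":4},{"delta_pos":[-0.4,0.01,0],"twist":[0,0,0],"fingers":4},{"delta_pos":[-0.4,0.01,0],"twist":[0,0,0],"fingers":4},{"delta_pos":[-0.4,0.01,0],"twist":[0,0,0],"fingers":4},{"delta_pos":[-0.2,0,0],"twist":[0,0,0],"fingers":4},{"delta_pos":[0,0,0],"twist":[0,0,0],"fingers":4}]'
python3 -m jog '[{"delta_pos":[0,0,0],"twist":[0,0,0],"fingers":4},{"delta_pos":[0,0,0],"twist":[0,0,0],"fingers":4}]'
python3 -c "
from h import *
tool();snap('wrist','w5');snap('scene','c5')"
```

```text
time: 5.1
tool_pos: [0.456, -0.2916, 0.215]
tool_rot: [0.245, 1.566, -1.348]
contact_force: [-2.2, -10.4, -3.9]
opening: 0.0102
time: 5.3
tool_pos: [0.4569, -0.2915, 0.215]
tool_rot: [0.345, 1.566, -1.248]
contact_force: [-1.5, -10.9, -1.9]
opening: 0.0104
t 5.3 tcp [ 0.4569 -0.2915  0.215 ] grasp [ 0.4572 -0.2923  0.0558] x [ 0.002 -0.005 -1.   ] yaxis deg -1.28 open 0.0104 F [ -1.48 -10.9   -1.91] q [-0.71  0.59  1.7  -0.    0.84 -0.68]
```

View pics/w5.png

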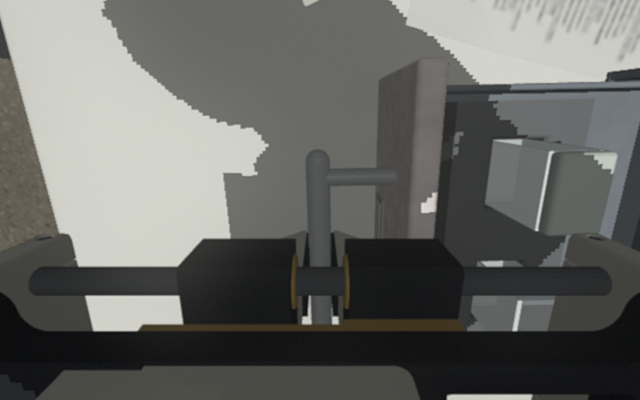

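View pics/c5.png

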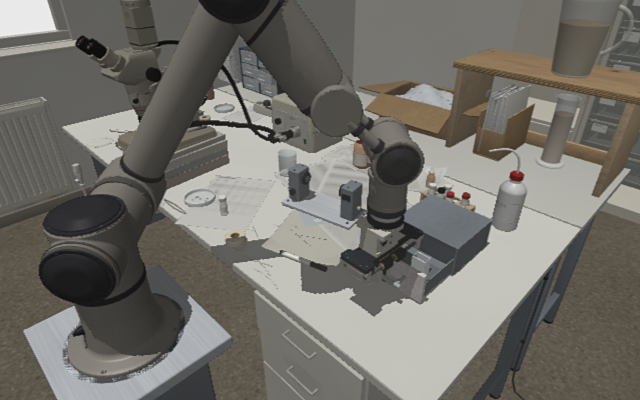

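```bash
python3 -m jog '[{"delta_pos":[0,0,0],"twist":[0,0,0],"fingers":20},{"delta_pos":[0,0,0],"twist":[0,0,0],"fingers":20},{"delta_pos":[0,0,0.2],"twist":[0,0,0],"fingers":20},{"delta_pos":[0,0,0.6],"twist":[0,0,0],"fingers":20},{"delta_pos":[0,0,0.9],"twist":[0,0,0],"fingers":24},{"delta_pos":[0,-0.2,0.9],"twist":[0,0,0],"fingers":30},{"delta_pos":[0.5,-0.6,0.4],"twist":[0,0,0],"fingers":40},{"delta_pos":[0.8,-0.7,0],"twist":[0,0,0],"fingers":52}]'
python3 -m jog '[{"delta_pos":[0.8,-0.5,0],"twist":[0,0,0],"fingers":52},{"delta_pos":[0,0,0],"twist":[0,0,0],"fingers":52},{"delta_pos":[0,0,0],"twist":[0,0,0],"fingers":52},{"delta_pos":[0,0,0],"twist":[0,0,0],"fingers":52}]'
python3 -c "
from h import *
tool();snap('wrist','w6');snap('side','s6');tool()"
```

```text
time: 6.2
tool_pos: [0.5202, -0.3627, 0.3708]
tool_rot: [0.858, 1.562, -0.735]
contact_force: [0.8, -0.1, 0.3]
opening: 0.0415
time: 6.6
tool_pos: [0.5595, -0.3866, 0.3646]
tool_rot: [-2.337, 1.57, 2.354]
contact_force: [0.2, 0.2, 0.0]
opening: 0.052
t 6.6 tcp [ 0.5595 -0.3866  0.3646] grasp [ 0.5593 -0.3864  0.2054] x [-0.001  0.001 -1.   ] yaxis deg -1.25 open 0.052 F [0.18 0.19 0.01] q [-0.72  0.66  1.1   0.    1.38 -0.7 ]
t 6.7 tcp [ 0.5594 -0.3866  0.3654] grasp [ 0.5594 -0.3866  0.2062] x [ 0. -0. -1.] yaxis deg -1.26 open 0.0521 F [-0.23 -0.35  0.42] q [-0.72  0.66  1.1   0.    1.38 -0.7 ]
```

View pics/w6.png

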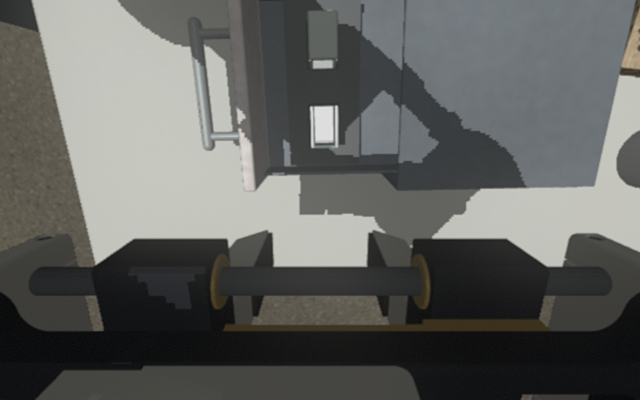

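View pics/s6.png

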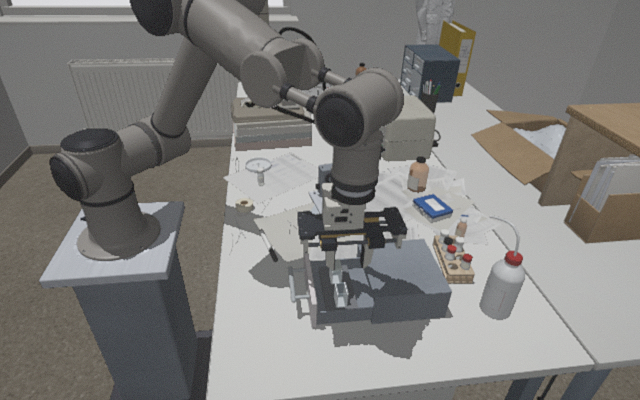

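w6 shows the open cell (hollow) at about (323,125). The stoppered one is at (322,38). I'll zoom for the rim.

Run:
```python
from h import *
a=cv2.imread('pics/w6.png');cv2.imwrite('pics/w6z.png',cv2.resize(a[0:180,230:410],None,fx=3.3,fy=3.3,interpolation=cv2.INTER_CUBIC))
```

```text
(no output)
```

View pics/w6z.png

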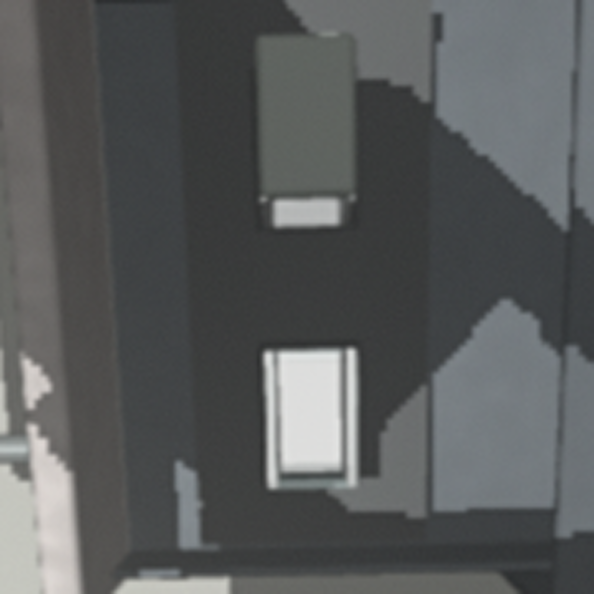

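Run:
```python
from h import *
Z=lambda X,Y,h:onz('w6',230+X/3.3,Y/3.3,h).round(4)
print(np.load('pics/w6.npz')['E'][:3,3])
for p in [(262,347),(357,347),(266,488),(358,488)]: print(Z(*p,.064))
print('stopper',[Z(*p,.071) for p in [(257,35),(356,35),(260,197),(356,197)]])
print('front edge inner/outer',Z(100,5,.081),Z(125,580,.081))
print('bar',onz('w6',192,30,.054),onz('w6',209,145,.054))
```

```text
[ 0.55967519 -0.31390712  0.3451062 ]
[ 0.5506 -0.3099  0.064 ]
[ 0.5754 -0.3104  0.064 ]
[ 0.5505 -0.3466  0.064 ]
[ 0.5755 -0.3471  0.064 ]
stopper [array([ 0.5518, -0.2393,  0.071 ]), array([ 0.5752, -0.2398,  0.071 ]), array([ 0.5514, -0.2746,  0.071 ]), array([ 0.575 , -0.2751,  0.071 ])]
front edge inner/outer [ 0.5167 -0.2352  0.081 ] [ 0.5135 -0.3677  0.081 ]
bar [ 0.45326769 -0.24703731  0.054     ] [ 0.4562066  -0.34310999  0.054     ]
```

```bash
python3 -m jog '[{"delta_pos":[0.04,0.58,0],"twist":[0,0,0],"fingers":38},{"delta_pos":[0.03,0.58,0],"twist":[0,0,0],"fingers":38},{"delta_pos":[0,0,-0.5],"twist":[0,0,0],"fingers":38},{"delta_pos":[0,0,-0.8],"twist":[0,0,0],"fingers":38},{"delta_pos":[0,0,-0.4],"twist":[0,0,0],"fingers":38},{"delta_pos":[0,0,0],"twist":[0,0,0],"fingers":38},{"delta_pos":[0,0,0],"twist":[0,0,0],"fingers":38}]'
python3 -c "
from h import *
tool();snap('wrist','w7');snap('side','s7')
import cv2
a=cv2.imread('pics/w7.png')[200:400,220:420];b=cv2.imread('pics/s7.png')[190:330,280:420]
cv2.imwrite('pics/w7z.png',np.hstack([cv2.resize(a,(400,400)),cv2.resize(b,(400,400))]))"
```

```text
time: 7.4
tool_pos: [0.5635, -0.3293, 0.2807]
tool_rot: [0.97, 1.569, -0.623]
contact_force: [0.6, -0.0, 0.2]
opening: 0.038
t 7.4 tcp [ 0.5635 -0.3293  0.2807] grasp [ 0.5637 -0.3295  0.1215] x [ 0.001 -0.001 -1.   ] yaxis deg -1.28 open 0.038 F [ 0.6  -0.05  0.17] q [-0.65  0.68  1.3   0.    1.16 -0.62]
```

View pics/w7z.png

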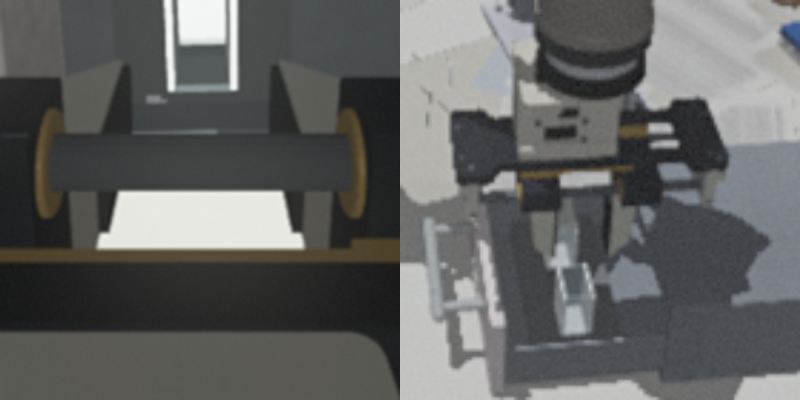

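```bash
python3 -c "
from h import *
print(onz('w7',220+172/2,245,.064),onz('w7',220+233/2,245,.064))"
python3 -m jog '[{"delta_pos":[0,0.02,-0.4],"twist":[0,0,0],"fingers":38},{"delta_pos":[0,0,-0.4],"twist":[0,0,0],"fingers":38},{"delta_pos":[0,0,-0.4],"twist":[0,0,0],"fingers":38},{"delta_pos":[0,0,-0.17],"twist":[0,0,0],"fingers":38},{"delta_pos":[0,0,0],"twist":[0,0,0],"fingers":38},{"delta_pos":[0,0,0],"twist":[0,0,0],"fingers":38}]'
python3 -c "
from h import *
tool();snap('wrist','w8');snap('side','s8')
import cv2
a=cv2.imread('pics/w8.png')[0:400,120:520];b=cv2.imread('pics/s8.png')[190:330,280:420]
cv2.imwrite('pics/w8z.png',np.hstack([cv2.resize(a,(400,400)),cv2.resize(b,(400,400))]))"
```

```text
[ 0.55258464 -0.34617271  0.064     ] [ 0.57353728 -0.3466411   0.064     ]
time: 8.1
tool_pos: [0.5641, -0.3288, 0.2122]
tool_rot: [0.978, 1.569, -0.615]
contact_force: [0.8, 0.5, 0.6]
opening: 0.038
t 8.1 tcp [ 0.5641 -0.3288  0.2122] grasp [ 0.5644 -0.329   0.053 ] x [ 0.002 -0.001 -1.   ] yaxis deg -1.28 open 0.038 F [0.78 0.47 0.65] q [-0.65  0.76  1.36  0.    1.02 -0.62]
```

View pics/w8z.png

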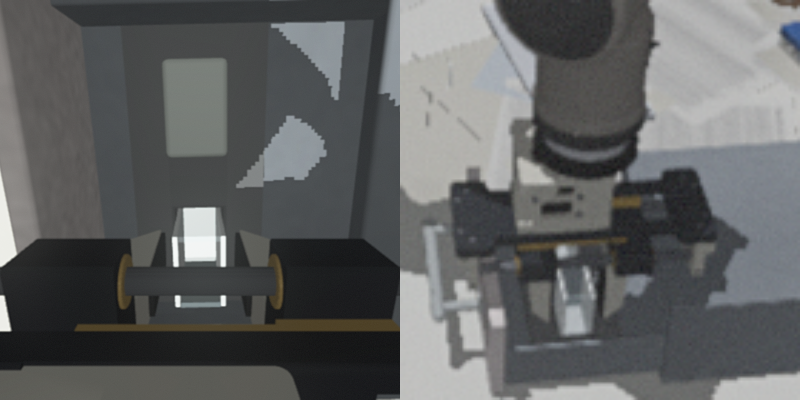

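```bash
python3 -m jog '[{"delta_pos":[0,0,0],"twist":[0,0,0],"fingers":28},{"delta_pos":[0,0,0],"twist":[0,0,0],"fingers":15},{"delta_pos":[0,0,0],"twist":[0,0,0],"fingers":15},{"delta_pos":[0,0,0],"twist":[0,0,0],"fingers":15},{"delta_pos":[0,0,0],"twist":[0,0,0],"fingers":15}]' 15
python3 -c "
from h import *
tool();snap('wrist','w9')"
python3 -m jog '[{"delta_pos":[0,0,0.2],"twist":[0,0,0],"fingers":15},{"delta_pos":[0,0,0.3],"twist":[0,0,0],"fingers":15},{"delta_pos":[0,0,0.4],"twist":[0,0,0],"fingers":15},{"delta_pos":[0,0,0.5],"twist":[0,0,0],"fingers":15},{"delta_pos":[0,0,0.6],"twist":[0,0,0],"fingers":15},{"delta_pos":[0,0,0.4],"twist":[0,0,0],"fingers":15},{"delta_pos":[0,0,0.2],"twist":[0,0,0],"fingers":15},{"delta_pos":[0,0,0],"twist":[0,0,0],"fingers":15}]'
python3 -c "
from h import *
tool();snap('wrist','w10');snap('side','s10')
import cv2
a=cv2.imread('pics/w10.png')[0:400,120:520];b=cv2.imread('pics/s10.png')[150:330,260:440]
cv2.imwrite('pics/w10z.png',np.hstack([cv2.resize(a,(400,400)),cv2.resize(b,(400,400))]))"
```

```text
time: 8.7
tool_pos: [0.5638, -0.3285, 0.2113]
tool_rot: [1.007, 1.57, -0.586]
contact_force: [-0.5, 0.5, 4.5]
opening: 0.0241
t 8.7 tcp [ 0.5638 -0.3285  0.2113] grasp [ 0.5639 -0.3286  0.0521] x [ 0.001 -0.001 -1.   ] yaxis deg -1.28 open 0.0241 F [-0.47  0.45  4.48] q [-0.64  0.76  1.36  0.    1.02 -0.62]
time: 9.55
tool_pos: [0.5638, -0.3285, 0.3428]
tool_rot: [0.955, 1.567, -0.638]
contact_force: [-1.0, 0.4, -1.0]
opening: 0.0241
t 9.55 tcp [ 0.5638 -0.3285  0.3428] grasp [ 0.5642 -0.3288  0.1836] x [ 0.003 -0.002 -1.   ] yaxis deg -1.28 open 0.0241 F [-0.98  0.41 -0.97] q [-0.64  0.62  1.23  0.    1.28 -0.62]
```

View pics/w10z.png

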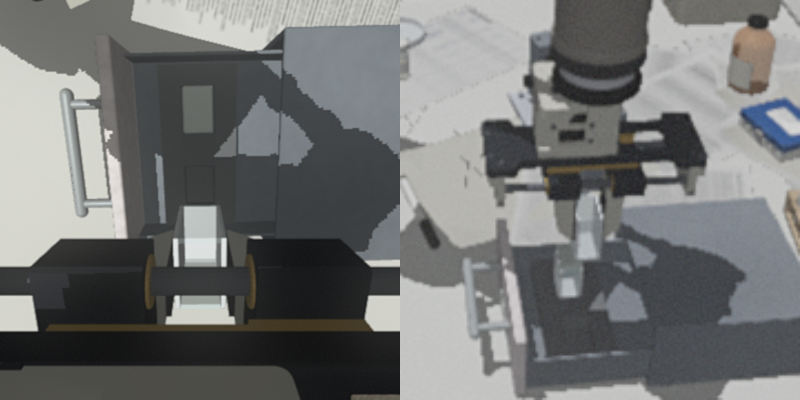

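```bash
python3 -m jog '[{"delta_pos":[0.2,0.3,0.3],"twist":[0,0,0.3],"fingers":15},{"delta_pos":[0.4,0.6,0.4],"twist":[0,0,0.4],"fingers":15},{"delta_pos":[0.5,0.7,0.3],"twist":[0,0,0.5],"fingers":15},{"delta_pos":[0.5,0.7,0.3],"twist":[0,0,0.5],"fingers":15},{"delta_pos":[0.3,0.6,0.1],"twist":[0,0,0.3],"fingers":15},{"delta_pos":[0,0.2,0],"twist":[0,0,0],"fingers":15},{"delta_pos":[0,0,0],"twist":[0,0,0],"fingers":15},{"delta_pos":[0,0,0],"twist":[0,0,0],"fingers":15}]'
python3 -m jog '[{"delta_pos":[0,0,0],"twist":[0,0,0],"fingers":15}]'
python3 -c "
from h import *
tool();snap('wrist','w11');tool();snap('side','s11');snap('scene','c11')"
```

```text
time: 10.45
tool_pos: [0.6582, -0.1743, 0.4093]
tool_rot: [-1.846, 1.568, 3.053]
contact_force: [0.9, 0.1, -0.8]
opening: 0.024
time: 10.55
tool_pos: [0.6581, -0.1751, 0.4099]
tool_rot: [-1.819, 1.569, 3.079]
contact_force: [-0.0, -0.7, -0.3]
opening: 0.0238
t 10.55 tcp [ 0.6581 -0.1751  0.4099] grasp [ 0.6579 -0.1751  0.2507] x [-0.001  0.    -1.   ] yaxis deg 10.6 open 0.0238 F [-0.01 -0.67 -0.35] q [-0.37  0.64  1.02 -0.    1.49 -0.56]
t 10.6 tcp [ 0.6581 -0.1751  0.4101] grasp [ 0.658  -0.1751  0.2509] x [-0.001  0.    -1.   ] yaxis deg 10.59 open 0.0238 F [-0.68  0.11  0.  ] q [-0.37  0.64  1.01 -0.    1.49 -0.56]
```

View pics/w11.png

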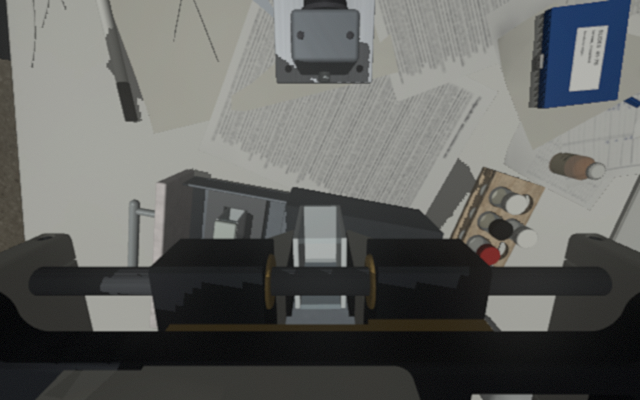

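View pics/s11.png

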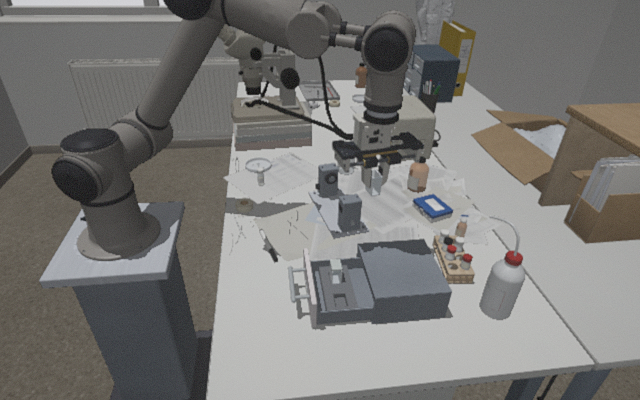

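```bash
python3 -m jog '[{"delta_pos":[-0.08,0.4,0],"twist":[0,0,0],"fingers":15},{"delta_pos":[-0.12,0.65,0],"twist":[0,0,0],"fingers":15},{"delta_pos":[-0.12,0.65,0],"twist":[0,0,0],"fingers":15},{"delta_pos":[-0.05,0.3,0],"twist":[0,0,0],"fingers":15},{"delta_pos":[0,0,0],"twist":[0,0,0],"fingers":15},{"delta_pos":[0,0,0],"twist":[0,0,0],"fingers":15},{"delta_pos":[0,0,0],"twist":[0,0,0],"fingers":15}]'
python3 -c "
from h import *
tool();snap('wrist','w12');tool()
a=cv2.imread('pics/w12.png');cv2.imwrite('pics/w12z.png',cv2.resize(a[0:240,200:440],None,fx=2.5,fy=2.5,interpolation=cv2.INTER_CUBIC))"
```

```text
time: 11.4
tool_pos: [0.6404, -0.075, 0.4106]
tool_rot: [0.169, 1.57, -1.216]
contact_force: [0.4, -0.4, -1.3]
opening: 0.0241
t 11.4 tcp [ 0.6404 -0.075   0.4106] grasp [ 0.6404 -0.0751  0.2514] x [ 0.    -0.001 -1.   ] yaxis deg 10.64 open 0.0241 F [ 0.42 -0.35 -1.29] q [-0.24  0.56  1.15 -0.    1.43 -0.42]
t 11.45 tcp [ 0.6404 -0.0749  0.4105] grasp [ 0.6404 -0.075   0.2513] x [-0. -0. -1.] yaxis deg 10.63 open 0.0237 F [ 0.76 -0.71 -0.34] q [-0.24  0.56  1.15 -0.    1.43 -0.42]
```

View pics/w12z.png

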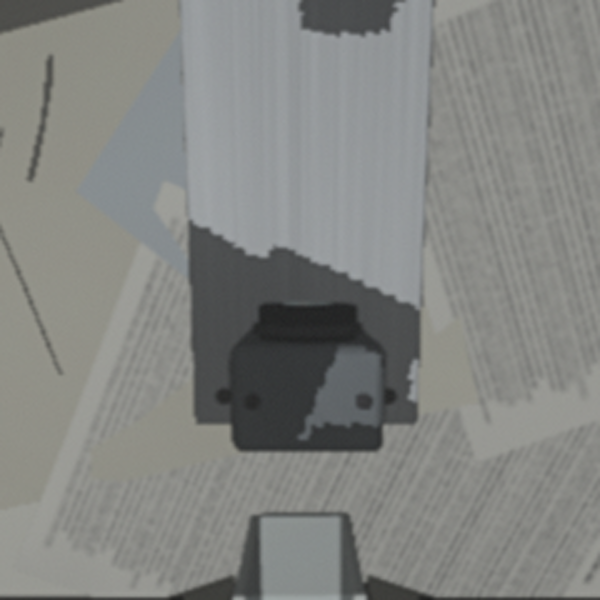

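Run:
```python
from h import *
Z=lambda X,Y,h:onz('w12',200+X/2.5,Y/2.5,h)
bl,br=Z(196,423,.012),Z(417,422,.012); tl,tr=Z(183,5,.012),Z(433,5,.012)
print('base',bl,br,tl,tr,'w',np.linalg.norm(br-bl))
yl=np.arctan2(-(tl-bl)[0],(tl-bl)[1]);yr=np.arctan2(-(tr-br)[0],(tr-br)[1]);yb=np.arctan2((br-bl)[1],(br-bl)[0]);print('yaws',yl,yr,yb)
yaw=(yl+yr)/2; Y=np.array([-np.sin(yaw),np.cos(yaw),0]);X=np.array([np.cos(yaw),np.sin(yaw),0])
c=(bl+br)/2+Y*.12; print('base centre',c)
b1,b2=Z(259,308,.085),Z(357,305,.085);t=(b1+b2)/2; print('barrel tip',b1,b2,np.linalg.norm(b1-b2),'beam',t+Y*.059)
h1,h2=Z(236,446,.112),Z(379,446,.112); h=(h1+h2)/2;print('head back',h,np.linalg.norm(h1-h2))
for n,p in (('base',bl/2+br/2),('tip',t),('head',h)): print(n,'rel c',(p-c)@X,(p-c)@Y)
g=np.array([.6404,-.075,0]);print('tool rel c',(g-c)@X,(g-c)@Y)
# cell bottom front edge
for zz in (.2134,): print('cell corner',onz('w12',200+250/2.5,515/2.5,zz),onz('w12',200+350/2.5,515/2.5,zz))
```

```text
base [ 0.58842211 -0.0827861   0.012     ] [ 0.69531495 -0.06213494  0.012     ] [0.55584651 0.09579974 0.012     ] [0.66117339 0.11564893 0.012     ] w 0.10886941666596062
yaws 0.180425041355312 0.18972984975116075 0.19084377426154425
base centre [0.61978581 0.04549012 0.012     ]
barrel tip [ 0.61256976 -0.01903007  0.085     ] [ 0.64914152 -0.0110043   0.085     ] 0.037442039073233596 beam [0.61999831 0.04297521 0.085     ]
head back [ 0.63954067 -0.06277111  0.112     ] 0.052297517198119176
base rel c -4.548145513490557e-17 -0.12
tip rel c -0.00025393625681843025 -0.06151105719233239
head rel c -0.000505039146853345 -0.11004767830386865
tool rel c -0.001910774880463028 -0.1222258634278264
cell corner [ 0.62409822 -0.06033183  0.2134    ] [ 0.64755923 -0.05591076  0.2134    ]
```

```bash
python3 -m jog '[{"delta_pos":[-0.08,0.4,0],"twist":[0,0,0],"fingers":15},{"delta_pos":[-0.13,0.7,0],"twist":[0,0,0],"fingers":15},{"delta_pos":[-0.13,0.7,0],"twist":[0,0,0],"fingers":15},{"delta_pos":[-0.08,0.46,0],"twist":[0,0,0],"fingers":15},{"delta_pos":[0,0.12,0],"twist":[0,0,0],"fingers":15},{"delta_pos":[0,0,-0.3],"twist":[0,0,0],"fingers":15},{"delta_pos":[0,0,-0.3],"twist":[0,0,0],"fingers":15},{"delta_pos":[0,0,0],"twist":[0,0,0],"fingers":15}]'
python3 -m jog '[{"delta_pos":[0,0,0],"twist":[0,0,0],"fingers":15},{"delta_pos":[0,0,0],"twist":[0,0,0],"fingers":15}]'
python3 -c "
from h import *
tool();snap('wrist','w13');tool();snap('side','s13');snap('scene','c13')
w=cv2.imread('pics/w13.png')[:,160:480];a=cv2.imread('pics/s13.png')[130:250,280:400];b=cv2.imread('pics/c13.png')[130:250,260:380]
cv2.imwrite('pics/z13.png',np.vstack([np.hstack([cv2.resize(a,(400,400),interpolation=cv2.INTER_CUBIC),cv2.resize(b,(400,400),interpolation=cv2.INTER_CUBIC)])]));cv2.imwrite('pics/w13z.png',cv2.resize(w,None,fx=1.5,fy=1.5))"
```

```text
time: 12.25
tool_pos: [0.6189, 0.0451, 0.3785]
tool_rot: [-1.747, 1.567, -3.131]
contact_force: [-0.6, 0.2, -1.1]
opening: 0.0242
time: 12.45
tool_pos: [0.6195, 0.0451, 0.3817]
tool_rot: [1.3, 1.569, -0.085]
contact_force: [-0.7, -1.0, -0.4]
opening: 0.0238
t 12.45 tcp [0.6195 0.0451 0.3817] grasp [0.6197 0.0451 0.2225] x [ 0.002 -0.    -1.   ] yaxis deg 10.69 open 0.0238 F [-0.69 -0.95 -0.44] q [-0.05  0.54  1.28 -0.    1.33 -0.24]
t 12.5 tcp [0.6194 0.0452 0.3817] grasp [0.6197 0.0452 0.2225] x [ 0.002 -0.    -1.   ] yaxis deg 10.7 open 0.0237 F [0.17 0.97 0.53] q [-0.05  0.54  1.28 -0.    1.33 -0.24]
```

View pics/z13.png

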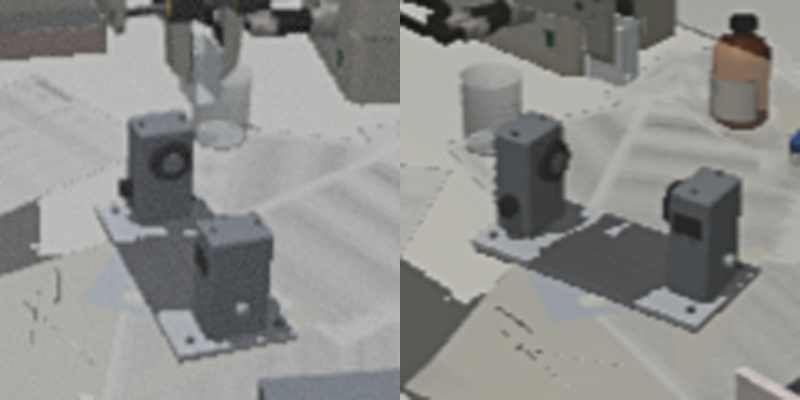

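View pics/w13z.png

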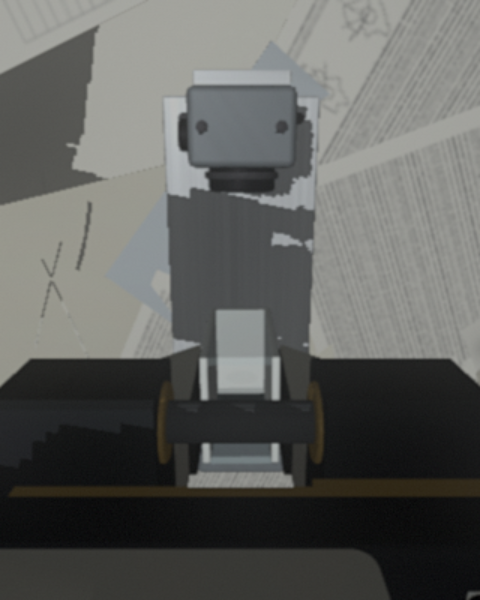

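Run:
```python
from h import *
Z=lambda X,Y,h:onz('w13',160+X/1.5,Y/1.5,h)
yaw=.187;Y=np.array([-np.sin(yaw),np.cos(yaw),0]);X=np.array([np.cos(yaw),np.sin(yaw),0])
a,b=Z(209,188,.085),Z(276,188,.085);t=(a+b)/2;print('far tip',t,np.linalg.norm(a-b),'beam',t-Y*.059)
tl,tr=Z(164,98,.012),Z(319,98,.012);print('far base',tl,tr,np.linalg.norm(tl-tr),'c',(tl+tr)/2-Y*.12)
h=(Z(189,88,.112)+Z(295,88,.112))/2;print('headback',h,'c',h-Y*.11)
e=Z(167,200,.012),Z(317,200,.012);m=(e[0]+e[1])/2
zb=.2225-.038
c1,c2=Z(214,310,zb),Z(267,310,zb);c=(c1+c2)/2;print('cell bottom front edge',c1,c2,np.linalg.norm(c1-c2)); cc=c-Y*.018;print('cell ctr',cc)
for n,p in(('tip',t),('base',(tl+tr)/2),('head',h),('m',m)): print(n,'X of cell rel',(cc-p)@X,'Y',(cc-p)@Y, 'X of tool',(np.array([.6197,.0452,0])-p)@X)
```

```text
far tip [0.60895784 0.10380316 0.085     ] 0.03870576078816043 beam [0.61992665 0.04583175 0.085     ]
far base [0.54517376 0.15012479 0.012     ] [0.65088446 0.17015963 0.012     ] 0.10759251220746767 c [0.62033855 0.04223425 0.012     ]
headback [0.59926876 0.15221758 0.112     ] c [0.61971908 0.04413528 0.112     ]
cell bottom front edge [0.60509977 0.05977003 0.1845    ] [0.62582884 0.06368425 0.1845    ] 0.021095395296009102
cell ctr [0.61881072 0.04404095 0.1845    ]
tip X of cell rel -0.0014294111858138153 Y -0.06055211498747307 X of tool -0.00034015153622131737
base X of cell rel -0.0011653127449488356 Y -0.1179407555064168 X of tool -7.605309535634066e-05
head X of cell rel -0.0009100635263202321 Y -0.10992381534695933 X of tool 0.00017919612327226285
m X of cell rel -0.001610462630073219 Y -0.04844634484269259 X of tool -0.000521202980480721
```

```bash
python3 -m jog '[{"delta_pos":[0,0,-0.2],"twist":[0,0,0],"fingers":15},{"delta_pos":[0,0,-0.4],"twist":[0,0,0],"fingers":15},{"delta_pos":[0,0,-0.5],"twist":[0,0,0],"fingers":15},{"delta_pos":[0,0,-0.5],"twist":[0,0,0],"fingers":15},{"delta_pos":[0,0,-0.4],"twist":[0,0,0],"fingers":15},{"delta_pos":[0,0,-0.2],"twist":[0,0,0],"fingers":15},{"delta_pos":[0,0,-0.1],"twist":[0,0,0],"fingers":15},{"delta_pos":[0,0,0],"twist":[0,0,0],"fingers":15}]'
python3 -m jog '[{"delta_pos":[0,0,0],"twist":[0,0,0],"fingers":15},{"delta_pos":[0,0,0],"twist":[0,0,0],"fingers":15},{"delta_pos":[0,0,0],"twist":[0,0,0],"fingers":15}]'
python3 -c "
from h import *
tool();snap('wrist','w14');tool();snap('side','s14');snap('scene','c14')
w=cv2.imread('pics/w14.png')[:,160:480];a=cv2.imread('pics/s14.png')[130:250,280:400];b=cv2.imread('pics/c14.png')[130:250,260:380]
cv2.imwrite('pics/z14.png',np.vstack([np.hstack([cv2.resize(a,(400,400),interpolation=cv2.INTER_CUBIC),cv2.resize(b,(400,400),interpolation=cv2.INTER_CUBIC)])]));cv2.imwrite('pics/w14z.png',cv2.resize(w,None,fx=1.5,fy=1.5))"
```

```text
time: 13.4
tool_pos: [0.6192, 0.0455, 0.2655]
tool_rot: [-1.788, 1.571, 3.111]
contact_force: [0.3, 0.5, -0.6]
opening: 0.024
time: 13.7
tool_pos: [0.6194, 0.0456, 0.2666]
tool_rot: [1.342, 1.569, -0.042]
contact_force: [0.6, -1.5, 0.6]
opening: 0.0236
t 13.7 tcp [0.6194 0.0456 0.2666] grasp [0.6196 0.0456 0.1074] x [ 0.002 -0.    -1.   ] yaxis deg 10.72 open 0.0236 F [ 0.62 -1.49  0.6 ] q [-0.05  0.64  1.42  0.    1.07 -0.24]
t 13.75 tcp [0.6193 0.0456 0.2664] grasp [0.6195 0.0456 0.1072] x [ 0.001 -0.    -1.   ] yaxis deg 10.73 open 0.0243 F [ 0.68  0.97 -0.39] q [-0.05  0.64  1.42 -0.    1.07 -0.24]
```

View pics/z14.png

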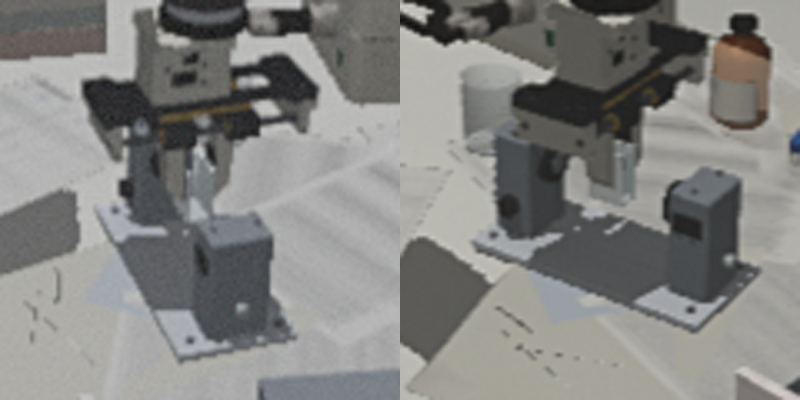

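View pics/w14z.png

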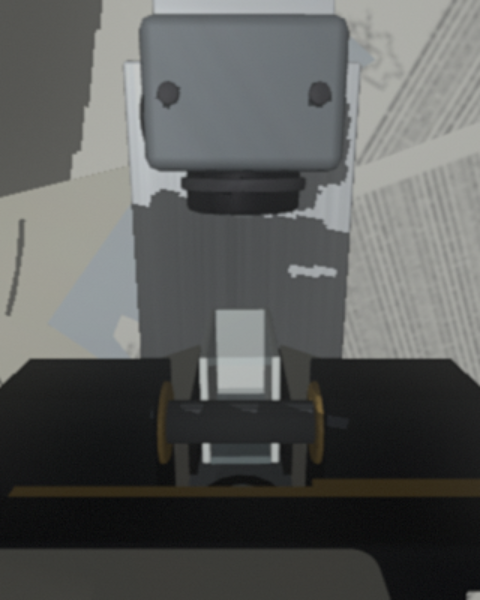

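Run:
```python
from h import *
yaw=.187;Y=np.array([-np.sin(yaw),np.cos(yaw),0]);X=np.array([np.cos(yaw),np.sin(yaw),0])
Z=lambda X,Y,h:onz('w14',160+X/1.5,Y/1.5,h)
a,b=Z(188,208,.085),Z(299,208,.085);t=(a+b)/2;print('far tip',np.linalg.norm(a-b),'beam',t-Y*.059)
h=(Z(141,18,.112)+Z(348,18,.112))/2;h2=(Z(147,165,.112)+Z(345,165,.112))/2;print(h,h2,'yaw',np.arctan2(-(h-h2)[0],(h-h2)[1]))
g=np.array([.6196,.0456,.085]);print('rel tip',(g-t)@X,(g-t)@Y,(g-h2)@X)
for fn,x0,y0,k in(('side14','',0,0),):pass
for zb in (.064,.069,.074):
  for fn,u0,off in(('s14',280,0),('c14',260,400)):
    print(zb,fn,[((proj(fn,np.array([.6196,.0456,0])+sx*.012*X+sy*.018*Y+[0,0,zb])-[u0,130])/.3+[off,0]).round(0).tolist() for sx,sy in((-1,-1),(1,-1),(-1,1),(1,1))])
for n,off,u0 in(('s14',0,280),('c14',0,260)):
  a=cv2.imread(f'pics/{n}.png')
  cv2.imwrite(f'pics/{n}zz.png',cv2.resize(a[165:215,(300 if n=='s14' else 300):(370 if n=='s14' else 350)],None,fx=10,fy=10,interpolation=cv2.INTER_CUBIC))
b1=cv2.imread('pics/s14zz.png')[:,200:700];b2=cv2.imread('pics/c14zz.png');cv2.imwrite('pics/zz14.png',cv2.resize(np.hstack([b1[:,:500],b2]),None,fx=.8,fy=.8))
```

```text
far tip 0.037933029165123686 beam [0.61950317 0.04507742 0.085     ]
[0.59901987 0.15262016 0.112     ] [0.60630154 0.11706641 0.112     ] yaw 0.20201368475494746
rel tip 0.00019229241707384578 -0.05850453088955075 -0.00021984354367537247
0.064 s14 [[189.0, 229.0], [215.0, 225.0], [175.0, 208.0], [200.0, 204.0]]
0.064 c14 [[621.0, 214.0], [637.0, 202.0], [587.0, 202.0], [603.0, 191.0]]
0.069 s14 [[189.0, 225.0], [215.0, 220.0], [175.0, 203.0], [200.0, 199.0]]
0.069 c14 [[621.0, 209.0], [637.0, 197.0], [587.0, 197.0], [603.0, 186.0]]
0.074 s14 [[190.0, 220.0], [215.0, 216.0], [176.0, 199.0], [201.0, 195.0]]
0.074 c14 [[621.0, 204.0], [637.0, 192.0], [587.0, 192.0], [603.0, 181.0]]
```

View pics/zz14.png

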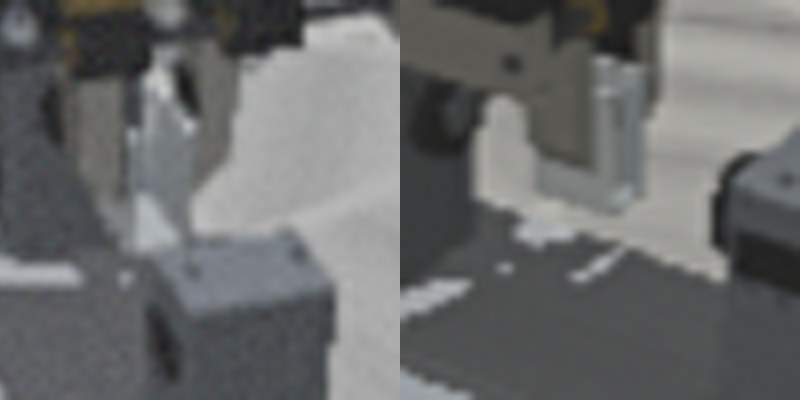

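Run:
```python
from h import *
yaw=.187;Y=np.array([-np.sin(yaw),np.cos(yaw),0]);X=np.array([np.cos(yaw),np.sin(yaw),0])
Z=lambda X,Y,h:onz('w14',160+X/1.5,Y/1.5,h)
t=(Z(188,208,.085)+Z(299,208,.085))/2
for nm,p,q,h in(('rimfront',(200,357),(280,357),.120),('rimback',(202,462),(279,462),.120),('bottomfront',(214,310),(267,310),.070)):
  a,b=Z(*p,h),Z(*q,h);m=(a+b)/2;print(nm,'width',np.linalg.norm(a-b).round(4),'X rel beam',((m-t)@X).round(4),'Y rel mid',((m-t)@Y+.059).round(4))
s=np.load('pics/w14.npz')['color'];print(observe()['qvel'].round(4))
```

```text
rimfront width 0.0235 X rel beam -0.0012 Y rel mid 0.019
rimback width 0.0242 X rel beam -0.001 Y rel mid -0.0165
bottomfront width 0.021 X rel beam -0.0009 Y rel mid 0.0178
[ 0.0004  0.003   0.0013 -0.0009 -0.0015 -0.0012]
```

```bash
python3 -c "
from h import *
tool();print(hand_in());tool()"
```

```text
t 13.85 tcp [0.6192 0.0456 0.2661] grasp [0.6193 0.0456 0.1069] x [ 0.001 -0.    -1.   ] yaxis deg 10.72 open 0.024 F [-0.27 -0.18 -0.53] q [-0.05  0.64  1.42  0.    1.07 -0.24]
the job is handed in; nothing more can be done
None
the job is handed in; nothing more can be done
```

I pulled the drawer about 0.12 m open by its bar and lifted the open cell out by its frosted faces. I then lowered it between the photometer lenses and handed in at 13.9 s, still holding it there; no verdict was reported.

**Last checks (wrist camera):**
- The cell was about 1 mm off the beam across the windows and 1 mm off midway between the lenses.
- The cell was square to the beam to about 0.02 rad and showed no visible tilt.
- Its underside was at about 70 mm, so the beam crosses roughly 15 mm above it. The scene and side cameras suggested 71–73 mm, so 12–14 mm, which is still in range.
- The arm was at rest with near-zero outside force, and the fingers were holding the 24 mm cell at 15 N.

**Disagreements:** My rough early readings of the photometer from the fixed cameras differed from the wrist camera by 3–8 mm. They erred in opposite directions, so I went with the wrist camera, which sees the cell and the lens in the same picture.

**Less certain:**
- The stoppered cell was standing in its pocket in the last pictures that clearly showed it.
- I did not remeasure the beaker, vial and marker at the end, but the arm never worked near them.

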